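Stack a panel tray turned end for end

ROBOT

A 6-joint arm with a two-finger parallel gripper is mounted at the origin on the work surface. World frame = base frame: x ahead of the robot, y to its left, z up, the work surface at z = 0. Lengths are in m, angles in rad, forces in N, time in s.
With the tool pointing down it reaches from about 0.3 to 0.825 m from the base axis. Payload 5.4 kg.
Tool frame: the origin (TCP) lies at the very end of the fingers, on their centre line; the grasp point (between the pads) lies 19 mm behind it; z points along the fingers, x is the direction in which the jaws open and shut, and the axes are right-handed (so a half turn about z gives the same grasp; the last joint's range is limited). The gripper opens to 92 mm and grips with 3 to 60 N. Pads are 20 mm wide; open, the fingers measure 128 mm over their backs; the gripper's body (75 mm by 189 mm) begins 69 mm behind the grasp point.
Start: joints at [0.975, 0.158, 1.597, -0, 1.386, -0.21], TCP at [0.216, 0.533, 0.215] pointing down, gripper open.
Joint ranges: [-2.91, 2.91], [-0.94, 2.29], [0.18, 2.7], [-1.29, 4.43], [0.17, 2.64], [-3, 3]. Speed limits (rad/s): [2.57, 2.57, 3.14, 3.14, 3.14, 3.14].

INTERFACE

Orientations are given as a rotation vector (axis times angle).
In Python, from workcell import bot gives the robot as it stands. Calls block until the motion is done:
- bot.goto(position, orientation): joint-space move of the TCP to a pose.
- bot.line_to(position, rot=None, max_speed=0.15): straight line of the TCP; rot=None keeps the orientation; max_speed is the mean speed in m/s.
- bot.set_joints(angles): joint-space move.
- bot.set_gripper(opening, newtons=None): opening from 0.0 (shut) to 1.0 (fully open); newtons is the grip in N (None keeps the last); returns when the fingers have stopped.
- bot.hold(seconds).
- bot.inverse_kinematics(position, orientation): joint angles nearest the present ones, or None.
- bot.read_camera(name): name is "scene" or "top"; returns a dict with "pixels" (420x560x3 uint8, blue, green, red), "fx", "fy", "cx", "cy" (pixels), "k1" (the pictures are not rectified: a ray, as slopes to the right and down, at radius r is drawn at 1 + k1 r^2 times it, then the intrinsics apply), "R" (3x3) and "t" (3): a world point X has camera coordinates R X + t. Camera axes: x right, y down, z forward; pixel columns grow to the right and rows downward; lengths in m; the calibration is good to about 2 mm. A picture is of the moment at which its call begins. There is no depth.
A pose or a line that the arm cannot do raises bot.MotionError and nothing moves.
- bot.job_done(): hands the job in, once; it reports no verdict.
Readings, each from a call of its own:
- bot.current_clock(): time.
- bot.current_joints(): joint angles.
- bot.current_joint_vel(): joint speeds.
- bot.current_effort(): joint torques, N m.
- bot.current_ee_pos(): TCP position.
- bot.current_tool_rot(): TCP orientation.
- bot.current_contact_force(): force on the tool from outside, world axes, zero at the start.
- bot.current_ft_torque(): the same for the moment, N m.
- bot.current_opening(): opening from 0.0 (shut) to 1.0 (fully open).
Only numpy, scipy, OpenCV 4.12 (cv2) and the standard library are available. Lean on these libraries where they do the work, as an engineer would, in place of code of your own. Each camera call takes 0.05 s, during which the arm holds its last target.

TASK

Take the panel tray off the sloping plywood rack and stack it level on the tray that stands on the bench, turned end for end to it (tongues at opposite ends), so that its four feet stand squarely on the four posts below instead of nesting down onto the panels. Set it down gently, without dropping it, and let go; leave the lower tray, the jar, the tape roll and the scraper where they are.

Things in the scene. Friction and masses are not known exactly. Their poses are not given: they have to be found in the camera images.
- upper: Loose grey tray with cream panels, 0.3-0.65 kg, to be moved. Plan 180 (x) x 130 (y) mm. Origin: centre, level with the feet's undersides; z up through the tray. Plate from z = 34 to 40, rim lip to 47. Starts on the rack tilted 25 degrees, tongue end uphill (towards the robot), the -x feet against the stop strip.
- upper_grip (a point): Top centre of the moved tray's grip block (x = y = 0, z = 72 mm in its frame). The block is square, 30 x 30 mm, sides along the tray's x and y, rising 32 mm above the plate: lift the tray by it.
- upper_foot (a point): Underside of one foot of the moved tray, at x = -74, y = 46, z = 0 mm. Each tray has four round feet, 16 mm across and 34 long, at x = -74 and x = +44, y = +-46.
- upper_tongue (a point): Middle of the moved tray's tongue, at x = 98, y = 0, z = 37 mm in its frame: a flat tab 50 mm wide, 6 thick, that sticks out 16 mm at the tray's +x end only.
- lower: The same kind of tray, same sizes and frame, 0.4-0.85 kg, standing loose and level on the bench, facing any way. A tray set on it with the same facing nests: origin only 40 mm above this one's. Centred on it and turned 180 degrees about the vertical, the feet stand on these posts and the origin is 70 mm above this one's.
- lower_post (a point): Top of one post of the bench tray, at x = 74, y = 46, z = 70 mm in its frame. Each tray has four square posts, 24 x 24 mm, rising 30 mm above the plate, at x = +74 and x = -44, y = +-46.
- lower_tongue (a point): Middle of the bench tray's tongue, at x = 98, y = 0, z = 37 mm in that tray's frame.
- rack: Fixed plywood rack, base 200 x 160 mm. Origin: centre of its underside; z up, x level, pointing uphill, roughly towards the robot. The 210 x 150 mm deck slopes 25 degrees, rising to +x; its surface is at z = 41 mm at the low edge, 85 in the middle, 129 at the high edge. A stop strip 18 mm high crosses the low end.
- jar: Bystander: closed jar 72 mm across, 95 mm tall, standing; origin at the centre of its underside.
- tape: Bystander: roll of tape lying flat, 100 mm across, 25 mm high; origin at the centre of its underside.
- scraper: Bystander: flat scraper (spatula) with wooden handle, about 180 mm long, lying on the bench between the robot and the trays; origin on its underside.
Not all that is in view belongs to the job. Leave any green or pink look-alike of the upper alone.

How it is judged:
By the outcome, as a careful person would: the job done as asked, in the order asked, and still so for the second after the job is handed in, with the robot touching nothing.
It also fails if it takes over 43 s, if anything falls off the work surface, if the arm or the gripper's body presses on something with over 40 N, if the wrist force passes 120 N, or if a joint passes its speed limit or range.

## Working session

There is one attempt and no reset: what is moved stays moved. The work goes in short steps, each a Python script; the robot and the scene stay as the last script left them, time stands still between calls to the robot, and variables do not carry over. Pictures are saved under pics/ and viewed, and the job is handed in when it is done.

```bash
mkdir -p pics; ls
cat > h.py <<'E'
import numpy as np, cv2
from workcell import bot
def cam(n,save=None):
    d=bot.read_camera(n)
    if save: cv2.imwrite('pics/'+save,d['pixels'])
    np.savez('cam_'+n+'.npz',**{k:np.array(v) for k,v in d.items()})
    return d
E
python3 - <<'E'
from h import *
for n in('scene','top'):
    d=cam(n,n+'0.png'); print(n,{k:np.round(d[k],4).tolist() for k in d if k!='pixels'})
print(bot.current_clock())
E
```

```text
pics
scene {'fx': 508.865, 'fy': 508.865, 'cx': 271.8184, 'cy': 214.3535, 'k1': -0.0322, 'R': [[0.7702, 0.6378, -0.0001], [0.3631, -0.4386, -0.822], [-0.5244, 0.6331, -0.5694]], 't': [-0.4844, -0.0662, 1.5751]}
top {'fx': 511.8778, 'fy': 511.8778, 'cx': 285.1596, 'cy': 209.9047, 'k1': -0.1145, 'R': [[0.0004, -1.0, -0.0024], [-0.9854, -0.0, -0.17], [0.17, 0.0024, -0.9854]], 't': [0.067, 0.5496, 1.3574]}
0.1
```

View pics/scene0.png

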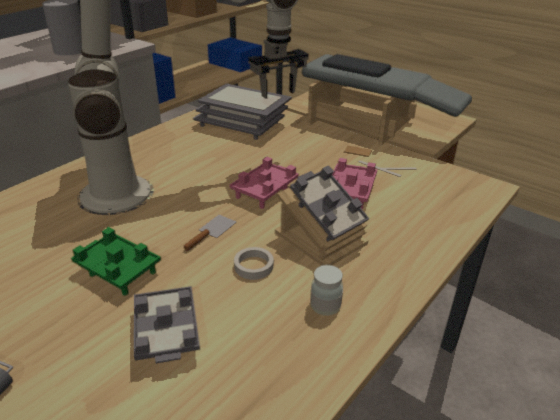

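View pics/top0.png

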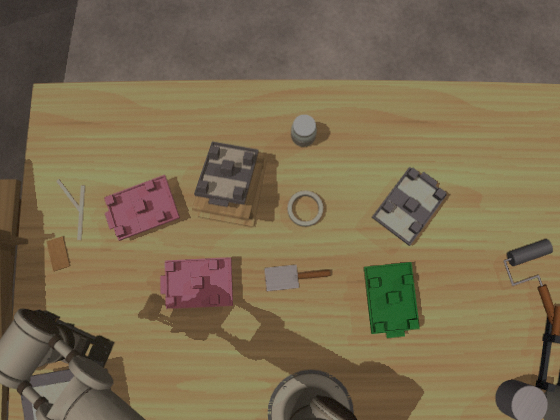

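The scene picture shows the grey/cream tray on the rack at scene (330,200), top (230,175). The bench tray is at scene (165,322), top (410,206). The look-alikes are green (top 393,298) and pink (top 143,207 and 198,282). The grey one on the plywood rack fits "upper", and the grey one on the bench is "lower". I'll confirm with enlarged crops.

Run:
```python
import cv2,numpy as np
t=cv2.imread('pics/top0.png');s=cv2.imread('pics/scene0.png')
f=lambda im,x,y,w,h:cv2.resize(im[y:y+h,x:x+w],(400,int(400*h/w)),interpolation=cv2.INTER_CUBIC)
a=np.hstack([f(t,180,130,100,75*4//3),f(t,360,155,100,100)])
cv2.imwrite('pics/crop_top.png',a)
a=np.hstack([f(s,275,155,110,110),f(s,110,270,110,110)])
cv2.imwrite('pics/crop_scene.png',a)
```

```text
(no output)
```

View pics/crop_top.png

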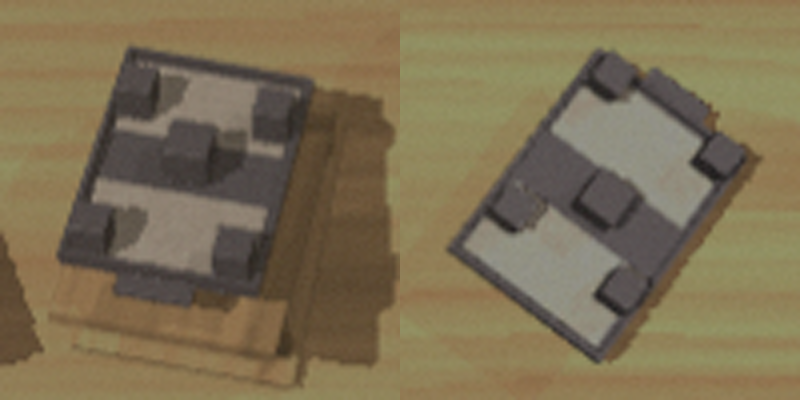

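View pics/crop_scene.png

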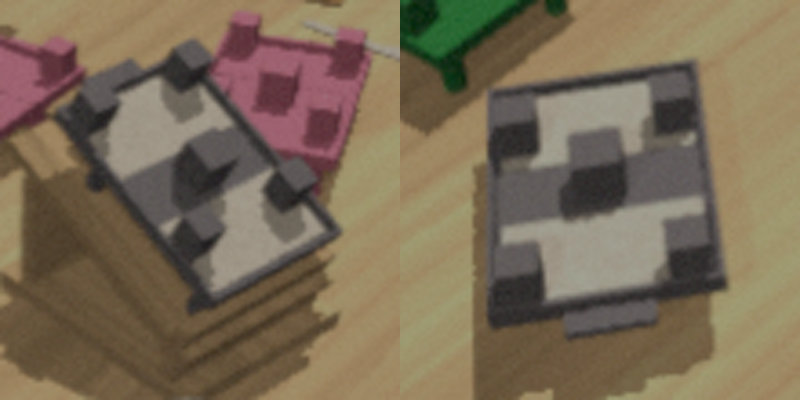

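The crops confirm it. The rack tray is grey with cream panels, tongue towards the robot, at top (218,202). The bench tray has its tongue at top (430,178). Next I fit both poses using known model corners in both views.

```bash
cat > fit.py <<'E'
import numpy as np, cv2
from scipy.optimize import least_squares
from scipy.spatial.transform import Rotation as Ro
def load(n): return dict(np.load(f'cam_{n}.npz'))
def proj(c,X):
    P=np.atleast_2d(X)@c['R'].T+c['t']; s=P[:,:2]/P[:,2:]
    r2=(s**2).sum(1,keepdims=True); s=s*(1+c['k1']*r2)
    return s*[c['fx'],c['fy']]+[c['cx'],c['cy']]
C={n:load(n) for n in('top','scene')}
def box(cx,cy,hx,hy,z0,z1):
    return np.array([[cx+a*hx,cy+b*hy,z] for z in(z0,z1) for a,b in((-1,-1),(1,-1),(1,1),(-1,1))])/1000
BOX=[box(0,0,90,65,34,47),box(0,0,15,15,40,72),box(98,0,8,25,34,40)]+[box(x,y,12,12,40,70) for x in(74,-44) for y in(46,-46)]
E12=[(0,1),(1,2),(2,3),(3,0),(4,5),(5,6),(6,7),(7,4),(0,4),(1,5),(2,6),(3,7)]
def T(p,tilt):  # p x,y,z,yaw ; tilt: +x end raised
    R=Ro.from_euler('ZY',[p[3],-tilt]).as_matrix(); return R,np.array(p[:3])
def overlay(n,R,t,img,crop,fn,k=6,boxes=BOX):
    x,y,w,h=crop; im=cv2.resize(img[y:y+h,x:x+w],(w*k,h*k),interpolation=cv2.INTER_CUBIC)
    for B in boxes:
        q=((proj(C[n],B@R.T+t)-[x,y]+.5)*k)
        for a,b in E12[4:]: 
            if a>=4 and b>=4: cv2.line(im,*[tuple(int(v) for v in q[i]) for i in(a,b)],(0,255,0) ,1)
    if fn: cv2.imwrite(fn,im)
    return im
E
cat > f1.py <<'E'
from fit import *
LIP={'pp':(90,65,47),'pm':(90,-65,47),'mp':(-90,65,47),'mm':(-90,-65,47)}
def cl(ox,oy,k,off,d): return {a:((u-off+.5)/k-.5+ox,(v+.5)/k-.5+oy) for a,(u,v) in d.items()}
U={'top':cl(180,130,4,0,dict(pp=(265,294),mp=(313,80),mm=(130,48),pm=(58,262))),
 'scene':cl(275,155,400/110,0,dict(pp=(58,112),mm=(340,232),mp=(210,295)))}
L={'top':cl(360,155,4,400,dict(pp=(600,50),pm=(757,156),mp=(449,247),mm=(602,360))),
 'scene':cl(110,270,400/110,400,dict(pp=(725,285),pm=(490,314),mp=(695,63),mm=(490,93)))}
def run(D,tilt,p0,zfree):
    def res(p):
        q=p if zfree else [p[0],p[1],0,p[2]]
        R,t=T(q,tilt); r=[]
        for n in D:
            for k,uv in D[n].items(): r+=list((proj(C[n],R@(np.array(LIP[k])/1000)+t)[0]-uv))
        return np.array(r)
    s=least_squares(res,p0,loss='soft_l1'); print(np.round(s.x,4),np.round(res(s.x),1)); return s.x
u=run(U,np.radians(25),[.55,.15,.09,3.1],True)
l=run(L,0,[.55,-.25,-.8],False)
np.savez('p1.npz',u=u,l=[l[0],l[1],0,l[2]])
ims=[]
for nm,p,tilt,cr in(('u',u,np.radians(25),[(180,125,100,100),(275,150,100,100)]),('l',[l[0],l[1],0,l[2]],0,[(360,155,100,100),(115,275,100,100)])):
    for n,c in zip(('top','scene'),cr):
        ims.append(overlay(n,*T(p,tilt),C[n]['pixels'],c,None,k=4))
cv2.imwrite('pics/ov1.png',np.hstack(ims[:2])); cv2.imwrite('pics/ov2.png',np.hstack(ims[2:]))
E
python3 f1.py
```

```text
[0.6192 0.2216 0.0831 2.9679] [-0.9 -0.2  0.5  0.5 -0.3  0.7  0.6 -0.8 -1.4 -0.7  0.2 -0.4  0.9  2.1]
[ 0.5641 -0.2787 -0.6637] [ 0.3 -1.3 -1.5  0.3  0.4 -0.6  0.1  0.1  0.4 -1.5 -1.3  1.3  0.7 -0.6
 -1.  -0.5]
```

View pics/ov1.png

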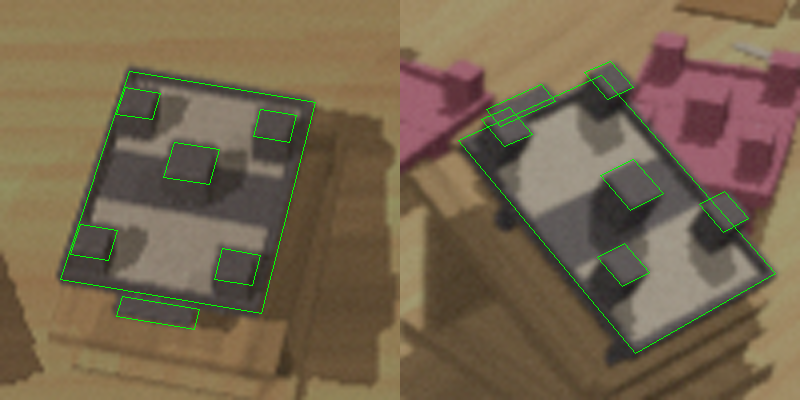

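View pics/ov2.png

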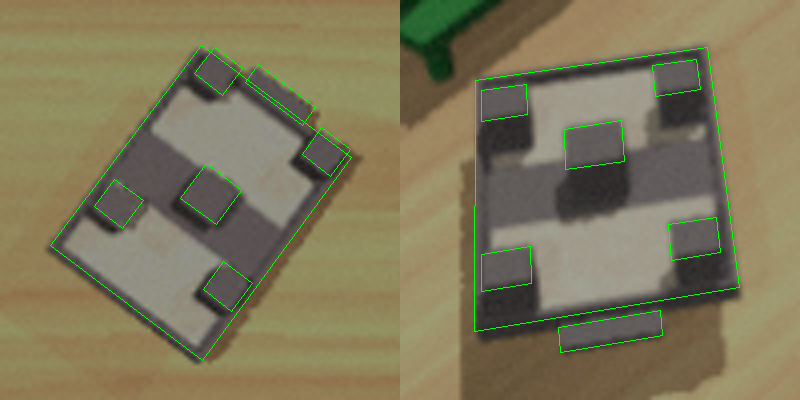

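```bash
cat > f2.py <<'E'
from fit import *
from scipy.ndimage import map_coordinates
from scipy.optimize import minimize
G={}
for n in C:
    im=cv2.resize(C[n]['pixels'],None,fx=1,fy=1).astype(np.float32)
    im=cv2.GaussianBlur(im,(0,0),0.8)
    gx=cv2.Sobel(im,cv2.CV_32F,1,0)/8; gy=cv2.Sobel(im,cv2.CV_32F,0,1)/8
    G[n]=(gx,gy)
def score(n,R,t):
    tot=0;N=0
    for B in BOX:
        q=proj(C[n],B@R.T+t)
        for a,b in E12[4:8]:
            d=q[b]-q[a]; L=np.hypot(*d); nrm=np.array([-d[1],d[0]])/L
            s=q[a]+np.linspace(.1,.9,max(4,int(L*2)))[:,None]*d
            g=0
            for c in range(3):
                gg=nrm[0]*map_coordinates(G[n][0][...,c],s[:,::-1].T,order=1)+nrm[1]*map_coordinates(G[n][1][...,c],s[:,::-1].T,order=1)
                g=g+gg**2
            g=np.sqrt(g); tot+=(L*np.log(g+2).mean()); N+=L
    return tot/N
p=np.load('p1.npz')
def opt(f,p0,steps):
    best=None
    for sd in range(3):
        rng=np.random.default_rng(sd)
        sim=np.array([p0]+[p0+np.eye(len(p0))[i]*steps[i]*(1 if sd%2 else -1) for i in range(len(p0))])
        r=minimize(f,p0,method='Nelder-Mead',options=dict(initial_simplex=sim,xatol=1e-5,fatol=1e-6,maxiter=2000))
        if best is None or r.fun<best.fun: best=r
    return best
u0=p['u'];l0=p['l'][[0,1,3]];a25=np.radians(25)
res={}
for names in(['top','scene'],['top'],['scene']):
    ru=opt(lambda q:-sum(score(n,*T(q,a25)) for n in names),u0,[.003,.003,.003,.03]) if len(names)>1 else opt(lambda q:-sum(score(n,*T([q[0],q[1],res['u'][2],q[2]],a25)) for n in names),u0[[0,1,3]],[.003,.003,.03])
    rl=opt(lambda q:-sum(score(n,*T([q[0],q[1],0,q[2]],0)) for n in names),l0,[.003,.003,.03])
    print(names,np.round(ru.x,4),-ru.fun,np.round(rl.x,4),-rl.fun)
    if len(names)>1: res=dict(u=ru.x,l=np.array([rl.x[0],rl.x[1],0,rl.x[2]]))
np.savez('p2.npz',**res)
u,l=res['u'],res['l'];ims=[]
for p_,tilt,cr in((u,a25,[(180,125,100,100),(275,150,100,100)]),(l,0,[(360,155,100,100),(115,275,100,100)])):
    for n,c in zip(('top','scene'),cr): ims.append(overlay(n,*T(p_,tilt),C[n]['pixels'],c,None,k=4))
k=np.vstack([np.hstack(ims[:2]),np.hstack(ims[2:])]); cv2.imwrite('pics/ov3.png',cv2.resize(k,(600,600),interpolation=cv2.INTER_AREA))
R,t=T(u,a25)
print('grip',R@[0,0,.072]+t,'yaw deg',np.degrees(u[3]),np.degrees(l[3]))
# height consistency: deck under origin
E
python3 f2.py
```

```text
['top', 'scene'] [0.6209 0.2231 0.0849 2.9571] 5.548024724309835 [ 0.5627 -0.277  -0.6606] 5.795997783953448
['top'] [0.6222 0.2233 2.9598] 2.7399168112843975 [ 0.5654 -0.2784 -0.66  ] 2.751063057186284
['scene'] [0.62   0.2228 2.9614] 2.8329836990799393 [ 0.5624 -0.2776 -0.6562] 3.089688270418329
grip [0.65085596 0.21751853 0.15014949] yaw deg 169.42694237209443 -37.851332779136875
```

View pics/ov3.png

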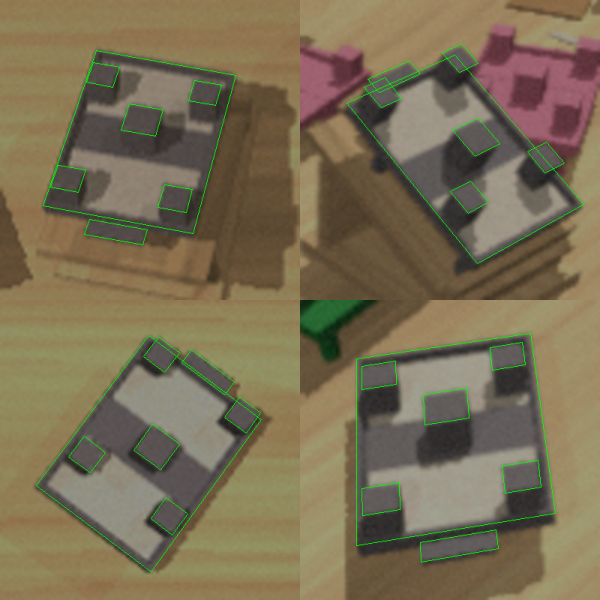

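```bash
cat > plan.py <<'E'
from h import *
from fit import T,Ro,proj
a25=np.radians(25)
p=np.load('p2.npz'); U=p['u']; L=p['l']
def tool(R,t,mode,z=0.044):
    # mode k: jaws dir = tray axis rotated by k*90deg about tray z
    a=mode*np.pi/2; x=R@[np.cos(a),np.sin(a),0]; zz=-R[:,2]; y=np.cross(zz,x)
    M=np.column_stack([x,y,zz]); return R@[0,0,z]+t, Ro.from_matrix(M).as_rotvec()
E
python3 - <<'E'
from plan import *
print(np.round(bot.current_tool_rot(),3),bot.current_opening())
Lf=[L[0],L[1],.070,L[3]+np.pi]
for m in range(4):
    for nm,pose,tl in(('grasp',U,a25),('lift',U+[0,0,.15,0],a25),('liftlevel',U+[0,0,.15,0],0),('place',Lf,0),('above',np.add(Lf,[0,0,.15,0]),0)):
        R,t=T(pose,tl); q=bot.inverse_kinematics(*tool(R,t,m)); print(m,nm,None if q is None else np.round(q,2))
E
```

```text
[ 2.606e+00  1.754e+00 -2.000e-03] 0.9998935579888626
0 grasp [ 0.1   0.84  0.92  0.12  1.81 -2.86]
0 lift [ 0.1   0.76  0.73  0.13  2.06 -2.82]
0 liftlevel [ 0.16  0.35  1.25 -0.    1.55 -2.79]
0 place None
0 above None
1 grasp [0.1  0.84 0.92 0.12 1.81 1.85]
1 lift [0.1  0.76 0.73 0.13 2.06 1.89]
1 liftlevel [0.16 0.35 1.25 0.   1.55 1.92]
1 place [-0.65  0.38  1.53  0.    1.23  1.58]
1 above [-0.65  0.27  1.38  0.    1.5   1.58]
2 grasp [0.1  0.84 0.92 0.12 1.81 0.28]
2 lift [0.1  0.76 0.73 0.13 2.06 0.32]
2 liftlevel [ 0.16  0.35  1.25 -0.    1.55  0.35]
2 place [-0.65  0.38  1.53  0.    1.23  0.01]
2 above [-0.65  0.27  1.38  0.    1.5   0.01]
3 grasp [ 0.1   0.84  0.92  0.12  1.81 -1.29]
3 lift [ 0.1   0.76  0.73  0.13  2.06 -1.25]
3 liftlevel [ 0.16  0.35  1.25 -0.    1.55 -1.22]
3 place [-0.65  0.38  1.53  0.    1.23 -1.56]
3 above [-0.65  0.27  1.38  0.    1.5  -1.56]
```

```bash
python3 - <<'E'
from plan import *
R,t=T(U,a25); pos,rv=tool(R,t,2)
pre=pos+R[:,2]*.09
print(pre,pos)
bot.set_gripper(0.8)
bot.goto(pre,rv); print(bot.current_clock())
bot.line_to(pos+R[:,2]*.035,max_speed=.15)
print(bot.current_ee_pos(),bot.current_contact_force(),bot.current_clock())
d=cam('scene','s1.png');d=cam('top','t1.png')
E
python3 - <<'E'
import cv2,numpy as np
t=cv2.imread('pics/t1.png');s=cv2.imread('pics/s1.png')
f=lambda im,x,y,w,h:cv2.resize(im[y:y+h,x:x+w],(400,400),interpolation=cv2.INTER_CUBIC)
cv2.imwrite('pics/c1.png',np.hstack([f(t,170,100,120,120),f(s,270,110,120,120)]))
E
```

```text
[0.67661342 0.21271069 0.20634057] [0.63922356 0.21968981 0.12477287]
2.6
[0.65367733 0.21764794 0.15731709] [ 0.474094    0.64395055 -0.36414603] 3.1167
```

View pics/c1.png

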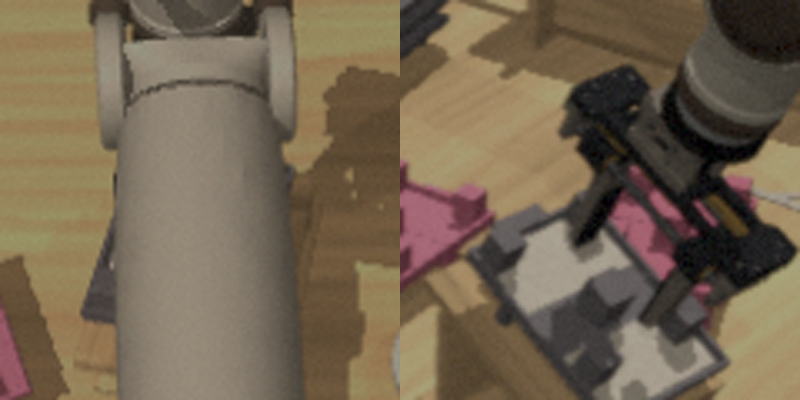

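Run:
```python
from plan import *
from fit import C
R,t=T(U,a25)
q=bot.current_ee_pos(); M=Ro.from_rotvec(bot.current_tool_rot()).as_matrix()
for s in(-.037,-.046,0,.037,.046): print(s,((proj(C['scene'],q+M[:,0]*s)[0]-[270,110]+.5)*10/3+[400,0]).round(0))
```

```text
-0.037 [588. 243.]
-0.046 [580. 234.]
0 [618. 278.]
0.037 [649. 314.]
0.046 [656. 323.]
```

The picture shows the fingers straddling the block. The tips are at crop (580,245) and (650,322), and the model predicts the same places. I'll descend and grip.

Run:
```python
from plan import *
R,t=T(U,a25); pos,rv=tool(R,t,2)
bot.line_to(pos+R[:,2]*.012,max_speed=.1); print(bot.current_contact_force())
bot.line_to(pos,max_speed=.03); print(bot.current_ee_pos(),bot.current_contact_force())
f0=bot.current_contact_force()
bot.set_gripper(0.0,15); print('open',bot.current_opening()*92,bot.current_contact_force())
bot.set_gripper(0.0,45); print('open',bot.current_opening()*92,bot.current_contact_force())
bot.line_to(pos+[0,0,.03],max_speed=.06); print(bot.current_contact_force(),bot.current_ft_torque())
bot.line_to(pos+[0,0,.13],max_speed=.15); bot.hold(.2);print(bot.current_contact_force(),bot.current_opening()*92,bot.current_clock())
d=cam('scene','s2.png')
```

```text
[ 0.52080158 -0.37575781  0.11726599]
[0.6390841  0.21969338 0.12466686] [-0.08362822  0.17507835 -0.24270719]
open 29.662763805509684 [-0.07607489  0.36616472 -0.4764353 ]
open 29.466491898752746 [ 1.18072782  0.15931292 -0.57664336]
[ 0.72105583  0.49652905 -5.53820597] [-0.22048726 -0.61002774 -0.04432937]
[ 0.13832598 -0.22453423 -6.07898227] 29.698758351555053 6.7583
```

View pics/s2.png

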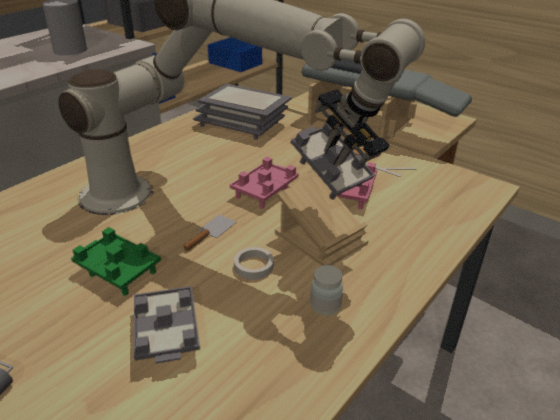

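The tray is off the rack at scene (333,160), held squarely by its block at about 0.6 kg. Next I level it and carry it over the bench tray.

```bash
python3 - <<'E'
from plan import *
R,t=T(U+[0,0,.14,0],0); bot.goto(*tool(R,t,2)); print(bot.current_clock())
Lf=np.array([L[0],L[1],.070,L[3]+np.pi])
R,t=T(Lf+[0,0,.14,0],0); bot.goto(*tool(R,t,2)); print(bot.current_clock())
R,t=T(Lf+[0,0,.05,0],0); pos,rv=tool(R,t,2); bot.line_to(pos,rv,max_speed=.12); bot.hold(.3)
print(bot.current_clock(),bot.current_ee_pos(),pos,bot.current_contact_force(),bot.current_opening()*92)
d=cam('scene','s3.png');d=cam('top','t3.png')
E
python3 - <<'E'
import cv2,numpy as np
t=cv2.imread('pics/t3.png');s=cv2.imread('pics/s3.png')
f=lambda im,x,y,w,h:cv2.resize(im[y:y+h,x:x+w],(400,400),interpolation=cv2.INTER_CUBIC)
cv2.imwrite('pics/c3.png',np.hstack([f(t,350,140,130,130),f(s,105,240,130,130)]))
E
```

```text
7.3667
9.1917
10.3917 [ 0.56302565 -0.27722472  0.16468535] [ 0.56273446 -0.27699191  0.164     ] [-0.32099183 -0.57852053 -6.54046644] 29.671133354100366
```

View pics/c3.png

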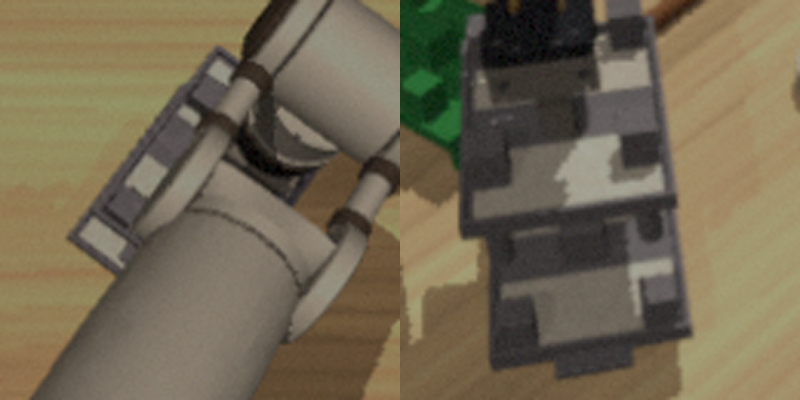

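View pics/s3.png

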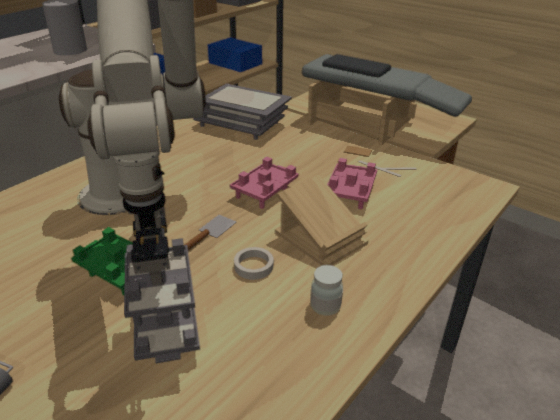

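Tray held level above the bench tray, tongues at opposite ends. I'll overlay the predicted outlines to measure the remaining offset.

```bash
cat > ov.py <<'E'
from plan import *
from fit import *
import fit,sys
def draw(n,poses,crop,k=6):
    img=cv2.imread(sys.argv[1] if n=='scene' else sys.argv[2])
    x,y,w,h=crop; im=cv2.resize(img[y:y+h,x:x+w],(w*k,h*k),interpolation=cv2.INTER_CUBIC)
    for (R,t),col in poses:
        for B in BOX:
            q=((proj(C[n],B@R.T+t)-[x,y]+.5)*k)
            for a,b in E12[4:8]: cv2.line(im,*[tuple(int(v) for v in q[i]) for i in(a,b)],col,1)
        a=np.linspace(0,2*np.pi,24)
        for fx in(-.074,.044):
            for fy in(-.046,.046):
                q=((proj(C[n],np.c_[fx+.008*np.cos(a),fy+.008*np.sin(a),0*a]@R.T+t)-[x,y]+.5)*k).astype(np.int32)
                cv2.polylines(im,[q],True,(0,0,255) if col[1] else (255,255,0),1)
    return im
E
cat > o3.py <<'E'
from ov import *
L1=T(L,0)
q=bot.current_ee_pos();M=Ro.from_rotvec(bot.current_tool_rot()).as_matrix()
R=np.column_stack([-M[:,0],M[:,1],-M[:,2]]); t=q-R@[0,0,.044]
print(np.round(R,3),t)
cv2.imwrite('pics/o3s.png',draw('scene',[((R,t),(0,255,0)),(L1,(255,0,255)) ][:2],(115,235,95,125),k=6)[:600] if 0 else cv2.resize(draw('scene',[((R,t),(0,255,0)),(L1,(255,0,255))],(110,235,100,125),k=8),(480,600),interpolation=cv2.INTER_AREA))
cv2.imwrite('pics/o3t.png',draw('top',[((R,t),(0,255,0)),(L1,(255,0,255))],(360,145,100,100)))
E
python3 o3.py pics/s3.png pics/t3.png
```

```text
[[-0.79  -0.614 -0.   ]
 [ 0.614 -0.79   0.   ]
 [-0.    -0.     1.   ]] [ 0.5628627  -0.27709893  0.12030547]
```

View pics/o3s.png

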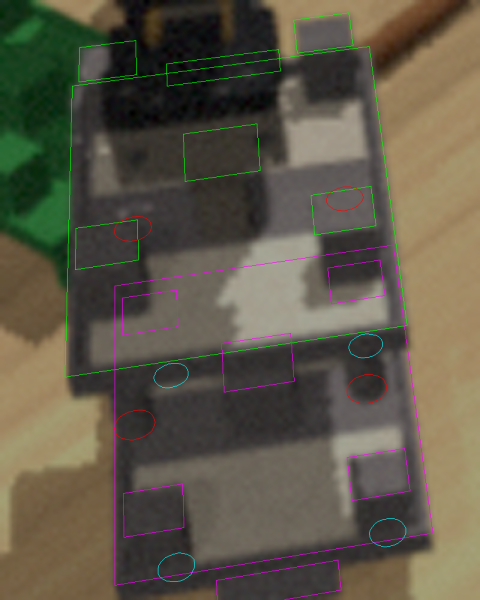

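View pics/o3t.png

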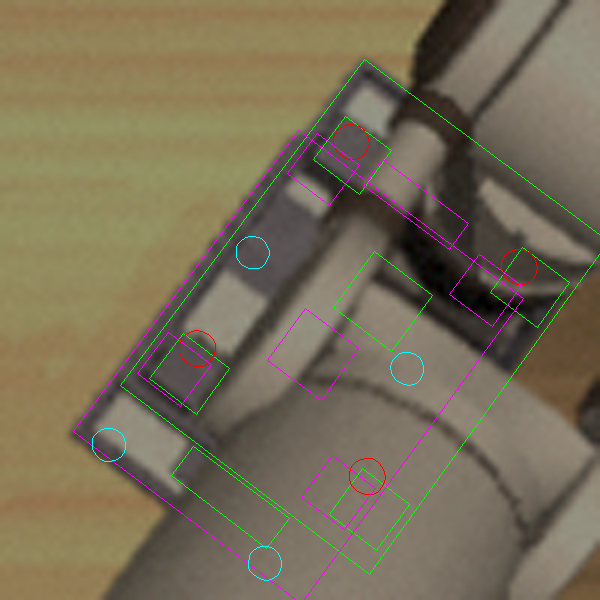

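The upper tray's outline matches in both views to about 0.5 px, and the lower's to 0.5–1 px (about 1–2 mm). The feet have ±4 mm of room on the posts. I'll lower to 6 mm above the posts and look again.

```bash
python3 - <<'E'
from plan import *
Lf=np.array([L[0]+.0006,L[1]-.0005,.070,L[3]+np.pi])
R,t=T(Lf+[0,0,.006,0],0); pos,rv=tool(R,t,2); bot.line_to(pos,rv,max_speed=.06); bot.hold(.3)
print(bot.current_clock(),bot.current_ee_pos()-pos,bot.current_contact_force(),bot.current_opening()*92)
d=cam('scene','s4.png');d=cam('top','t4.png')
E
sed -e 's/o3/o4/g' o3.py > o4.py; python3 o4.py pics/s4.png pics/t4.png
python3 - <<'E'
import cv2
s=cv2.imread('pics/s4.png')
cv2.imwrite('pics/c4.png',cv2.resize(s[250:370,115:215],(500,600),interpolation=cv2.INTER_CUBIC))
E
```

```text
11.675 [ 0.00016405 -0.00010891  0.00034979] [-0.03158192 -0.07242955 -6.27256781] 29.50988040318635
[[-0.79  -0.614 -0.   ]
 [ 0.614 -0.79   0.   ]
 [-0.    -0.     1.   ]] [ 0.56341875 -0.27752672  0.07618519]
```

View pics/o4s.png

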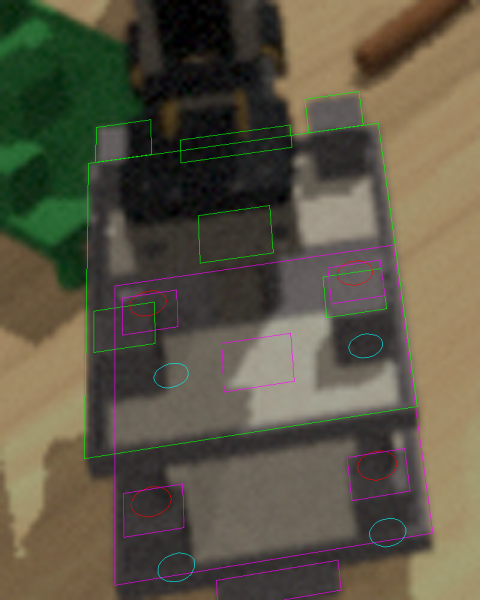

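View pics/c4.png

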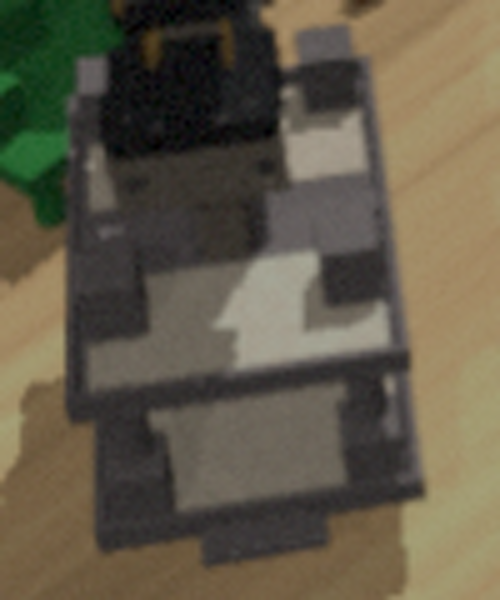

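View pics/o4t.png

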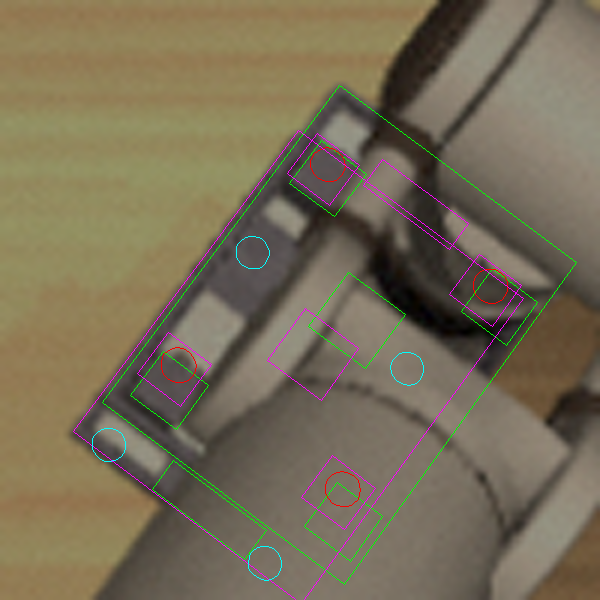

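The feet circles fall centred on all four post outlines. I'll lower it in small steps until the force reading shows contact.

Run:
```python
from plan import *
p0=np.array(bot.current_ee_pos()); f0=bot.current_contact_force()[2]
Lf=np.array([L[0]+.0006,L[1]-.0005,.070,L[3]+np.pi])
R,t=T(Lf+[0,0,.006,0],0); pos,rv=tool(R,t,2)
dz=0
for dz in np.arange(.003,.0125,.00075):
    bot.line_to(pos-[0,0,dz],rv,max_speed=.02); bot.hold(.1)
    f=bot.current_contact_force(); print(round(dz*1e3,2),np.round(f,2),round((bot.current_ee_pos()[2]-.044)*1e3,2),np.round(bot.current_ft_torque(),2))
    if f[2]>f0+4: break
print(bot.current_clock())
```

```text
3.0 [ 0.01 -0.69 -6.21] 72.92 [-0.12  0.1  -0.01]
3.75 [ 0.43 -0.   -6.29] 72.28 [-0.08  0.13 -0.01]
4.5 [ 1.36  0.25 -6.53] 71.48 [-0.05  0.09  0.  ]
5.25 [ 0.65  0.35 -6.79] 70.73 [-0.06  0.11  0.06]
6.0 [ 0.05 -0.36 -6.8 ] 69.99 [-0.06  0.04 -0.01]
6.75 [-2.86  1.23  0.39] 69.88 [0.29 0.62 0.04]
13.925
```

Contact came at origin height 69.9 mm (expected 70) and the weight has transferred. Releasing now.

```bash
python3 - <<'E'
from plan import *
bot.set_gripper(0.40,10); bot.set_gripper(0.7); bot.hold(.2); print(bot.current_contact_force(),bot.current_opening())
p=np.array(bot.current_ee_pos())
bot.line_to(p+[0,0,.05],max_speed=.06); bot.line_to(p+[0,0,.15],max_speed=.15)
print(bot.current_contact_force(),bot.current_clock())
q=list(bot.current_joints()); q[0]=0.7; bot.set_joints(q); bot.hold(.2)
print(bot.current_clock()); cam('scene','s5.png');cam('top','t5.png')
E
cat > o5.py <<'E'
from ov import *
Lf=np.array([L[0],L[1],.070,L[3]+np.pi])
cv2.imwrite('pics/o5s.png',cv2.resize(draw('scene',[(T(Lf,0),(0,255,0)),(T(L,0),(255,0,255))],(110,250,100,120),k=8),(500,600),interpolation=cv2.INTER_AREA))
cv2.imwrite('pics/o5t.png',draw('top',[(T(Lf,0),(0,255,0)),(T(L,0),(255,0,255))],(360,145,100,100)))
E
python3 o5.py pics/s5.png pics/t5.png
```

```text
[-0.08476947 -0.4300954  -0.46663692] 0.6956295455875137
[ 0.2213718  -0.20676919  0.13081563] 16.8167
19.7833
```

View pics/o5s.png

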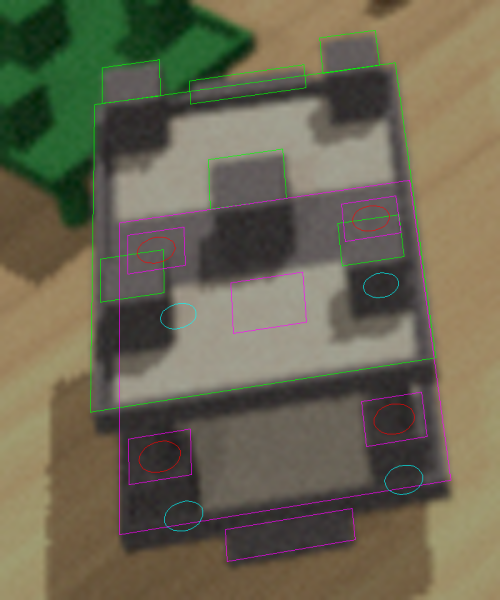

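View pics/o5t.png

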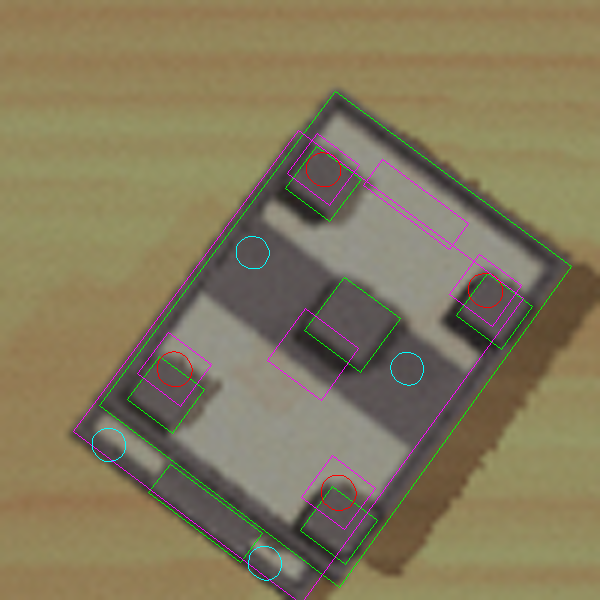

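View pics/s5.png

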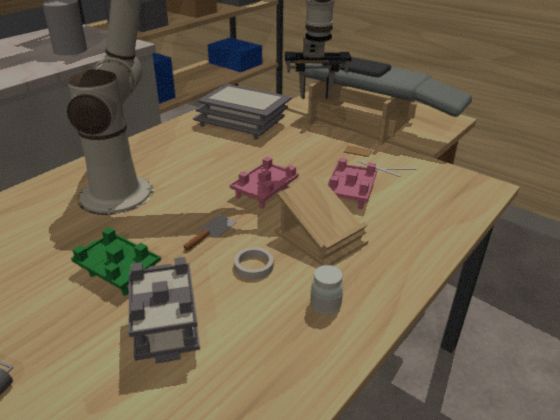

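View pics/t5.png

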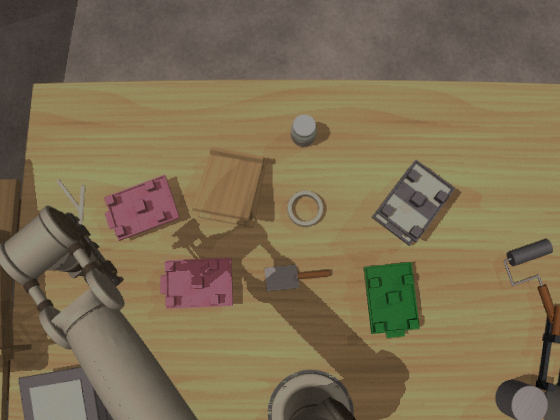

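The tray stands level at 70 mm, turned end for end. Its outline matches the target pose to within about 0.5 px in both views: scene (163,295), top (415,203). The lower tray, jar (304,130), tape (305,209) and scraper (297,276) are where they were. Handing in.

```bash
python3 -c "
from h import *
print(bot.current_contact_force(),bot.current_clock()); bot.job_done()"
```

```text
[-0.3243497  -0.35313009 -0.75923025] 19.8833
the job is handed in; nothing more can be done
```

I lifted the grey tray off the rack by its grip block, levelled it and turned it end for end to the bench tray. I then lowered it in small steps until its feet took the weight on the posts, let go, and moved the arm clear. The job was handed in at 19.9 s of the 43 s allowed.

**Last checks:**
- **Height:** contact came with the tray's origin at 69.9 mm. Standing on the posts should give 70 mm, and nesting would give 40 mm.
- **Position:** in both camera views the released tray's outline lies within about 0.5 px (1–2 mm) of the target pose, with the tongues at opposite ends.
- **Surroundings:** the lower tray, jar, tape and scraper show no visible movement between the first and last pictures, and the gripper is clear of everything.

**Disagreements:**
- **Camera fits:** the two single-camera fits of the bench tray differed by about 3 mm. I placed the tray between them, inside the 4 mm margin each foot has on its post.
- **Set-down force:** at contact there was a sideways force of about 3 N. It was gone after release.

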